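Press down glaze tub lids, pale to dark

ROBOT

A 6-joint arm with a two-finger parallel gripper is mounted at the origin on the work surface. World frame = base frame: x ahead of the robot, y to its left, z up, the work surface at z = 0. Lengths are in m, angles in rad, forces in N, time in s.
With the tool pointing down it reaches from about 0.15 to 0.775 m from the base axis. Payload 6.1 kg.
Tool frame: the origin (TCP) lies between the finger pads; the fingertips stand 8 mm ahead of it and the grasp point (between the pads) lies 11 mm behind it; z points along the fingers, y is the direction in which the jaws open and shut (so a half turn about z gives the same grasp; the last joint's range is limited). The gripper opens to 85 mm and grips with 20 to 120 N. Pads are 22 mm wide; open, the fingers measure 114 mm over their backs; the gripper's body (76 mm by 85 mm) begins 54 mm behind the grasp point. The pads swing forward as they close: fully open they stand 13 mm farther back than shut.
Start: joints at [0, 0.126, -0.04, 1.405, 0, 1.571], TCP at [0.525, -0, 0.239] pointing down, gripper open.
Joint ranges: [-2.72, 2.72], [-0.95, 1.95], [-1.27, 1.35], [-1.78, 2.02], [-1.46, 1.47], [-3.14, 3.14]. Speed limits (rad/s): [2.39, 2.39, 3.01, 3.14, 3.14, 3.14].

INTERFACE

Orientations are given as a unit quaternion [x, y, z, w].
In Python, from cell import robot, imaging, ticket gives the robot as it stands. The module is installed in compiled form; this text tells all that it offers.
- The arm moves only by the tool drive_tool, never from a script. Its argument "deltas" is one flat list of numbers, 7 for each row, row after row: the shift along the world's x, y, z scaled (see below), then the turn, a rotation vector about the world's x, y, z scaled (see below), then the finger opening in mm, from 0 to 85.4. A call has exactly 5 rows; each row is the pose to reach, as a shift and turn from the pose measured when the call began, turning the shorter way round; what a row does not reach only later rows make up. The controller multiplies each number of a shift by 0.2 m and each number of a turn by pi rad. A row lasts 1/8 s, in which the tool goes at most 62.5 mm and 10.7 degrees, less where a joint would pass 70% of its speed; a pose out of reach is approached as far as the arm can. A call with a number of a shift or a turn outside -1 to 1 is refused whole. A call with a gripper value outside its range is refused whole. The fingers move at their own pace and stop on an object; "grip_force" is the grip in N (left out, the last holds). Time passes only in rows, so rows that repeat a pose let the fingers close, or fill a call up. It gives the time, the measured TCP pose, the force and the opening at its end, in the units of the state.
- robot.state(): the state, without advancing time (a new reading comes with each control period).
- imaging.get_image(name): name is "scene" or "side" or "wrist"; returns (picture, depth): 420x560x3 uint8, red, green, blue; 420x560 float32, m along the optical axis (not along the pixel's ray), 0 where there is no reading.
- imaging.get_calibration(name): a dict with "intrinsics" (3x3 intrinsics, pixels), "rvec" (rotation vector, rad) and "tvec" (3), from world to camera coordinates, as OpenCV has them. Camera axes: x right, y down, z forward; pixel columns grow to the right and rows downward; lengths in m; the calibration is good to about 2 mm. A picture is of the moment at which its call begins: read the wrist's pose just before it. get_calibration takes no time and is no camera call; for the wrist camera it gives the pose at the moment of the call.
- ticket.finish_job(): hands the job in, once; it reports no verdict.
The state is a dict: "t": time; "joints": joint angles; "joint_velocities": joint speeds; "joint_torque": joint torques, N m; "position": TCP position; "tcp_rot": TCP orientation; "wrist_force": force on the tool from outside, world axes, zero at the start; "moment": the same for the moment, N m; "width": opening from 0.0 (shut) to 1.0 (fully open).
Only numpy, scipy, OpenCV 4.12 (cv2) and the standard library are available. Lean on these libraries where they do the work, as an engineer would, in place of code of your own. Each camera call takes 0.05 s, during which the arm holds its last target. There are 200 camera calls.

TASK

Three glaze tubs on the ware board need closing: with a light push of the fingertips on top, press the white lid fully down, then the green one, then the dark brown one, pale to dark so that no dark glaze is carried to a paler tub. The blue tub is still in use, so leave its lid up. Press gently, and do not lift, tip or shove anything: the tubs, the pots beside them and the brush tin all stay standing where they are.

Things in the scene. Friction and masses are not known exactly. Their poses are not given: they have to be found in the camera images.
- ware_board: Fixed plywood board, 250 x 540 x 20 mm (own x, y, z), on which the four tubs and two small test pots stand; origin at the centre of its underside, on the table; its long side runs along its y.
- white_tub: Loose glaze tub: off-white plastic with a white band and a white lid, about 0.45 kg, 66 mm wide (lid 69 mm); origin at the centre of its underside, z up. Top of the lid 90 mm above the origin when fully up, 80 mm when fully down.
- white_lid (a joint): Lid of the white tub, sliding straight down on the tub's neck: 0 = fully up (10 mm of pale neck showing above a black rubber ring), 0.010 m = fully down, resting on the ring. Starts at 0 to 0.002. It moves under about 5 N of downward push on its top, stays wherever it is left, has no spring, and cannot come off. Pressed further, the soft seat under it gives up to 6 mm more, pushing back about 2.5 N more per mm, and comes back up when let go (the value stays at 0.010).
- white_lid_top (a point): Centre of the flat top face (69 mm disc) of the white lid; it goes down with the lid; z up.
- green_tub: Loose glaze tub: off-white plastic with a mid-green band and a mid-green lid, about 0.45 kg, 66 mm wide (lid 69 mm); origin at the centre of its underside, z up. Top of the lid 90 mm above the origin when fully up, 80 mm when fully down.
- green_lid (a joint): Lid of the green tub, sliding straight down on the tub's neck: 0 = fully up (10 mm of pale neck showing above a black rubber ring), 0.010 m = fully down, resting on the ring. Starts at 0 to 0.002. It moves under about 5 N of downward push on its top, stays wherever it is left, has no spring, and cannot come off. Pressed further, the soft seat under it gives up to 6 mm more, pushing back about 2.5 N more per mm, and comes back up when let go (the value stays at 0.010).
- green_lid_top (a point): Centre of the flat top face (69 mm disc) of the mid-green lid; it goes down with the lid; z up.
- brown_tub: Loose glaze tub: off-white plastic with a very dark brown band and a very dark brown lid, about 0.45 kg, 66 mm wide (lid 69 mm); origin at the centre of its underside, z up. Top of the lid 90 mm above the origin when fully up, 80 mm when fully down.
- brown_lid (a joint): Lid of the brown tub, sliding straight down on the tub's neck: 0 = fully up (10 mm of pale neck showing above a black rubber ring), 0.010 m = fully down, resting on the ring. Starts at 0 to 0.002. It moves under about 5 N of downward push on its top, stays wherever it is left, has no spring, and cannot come off. Pressed further, the soft seat under it gives up to 6 mm more, pushing back about 2.5 N more per mm, and comes back up when let go (the value stays at 0.010).
- brown_lid_top (a point): Centre of the flat top face (69 mm disc) of the very dark brown lid; it goes down with the lid; z up.
- blue_tub: Loose glaze tub: off-white plastic with a bright blue band and a bright blue lid, about 0.45 kg, 66 mm wide (lid 69 mm); origin at the centre of its underside, z up. Top of the lid 90 mm above the origin when fully up, 80 mm when fully down.
- blue_lid (a joint): Lid of the blue tub, sliding straight down on the tub's neck: 0 = fully up (10 mm of pale neck showing above a black rubber ring), 0.010 m = fully down, resting on the ring. Starts at 0 to 0.002. It moves under about 5 N of downward push on its top, stays wherever it is left, has no spring, and cannot come off. Pressed further, the soft seat under it gives up to 6 mm more, pushing back about 2.5 N more per mm, and comes back up when let go (the value stays at 0.010).
- blue_lid_top (a point): Centre of the flat top face (69 mm disc) of the bright blue lid; it goes down with the lid; z up.
- test_bowl: Small pale green test bowl, 70 mm wide, 35 mm high, on the board in front of the tubs; bystander, origin under its base.
- test_cup: Small brown test cup, 56 mm wide, 40 mm high, on the board in front of the tubs; bystander, origin under its base.
- brush_tin: Steel tin, 84 mm wide, 110 mm high, brushes standing out of it to 230 mm, on the table to the right (-y) of the board; bystander, origin under its base.
- tea_bowl: Teal cup, 100 mm wide, 70 mm high, on the table to the left (+y) of the board; bystander, origin under its base.
There are look-alikes about, which are no part of the job. Of the things that look like the brown_tub, the middle-sized one is meant. Leave any red look-alike of the white_tub alone.

How it is judged:
On the way, in this order (a step that is already met when the one before it is completed fails the run):
1. the white lid is pressed down (value of joint white_lid above 0.0075 m), for 0.1 s.
2. the green lid is pressed down (value of joint green_lid above 0.0075 m), for 0.1 s.
3. the brown lid is pressed down (value of joint brown_lid above 0.0075 m), for 0.1 s.
At the end, for the whole second after the job is handed in: White, green and brown lids each at least 7.5 mm down of 10 mm; the blue lid less than 4 mm down; all four tubs at rest, upright within 0.1 rad and within 30 mm of where they stood; the two test pots, the teal cup and the brush tin within 30 mm of where they were (value of joint each of white_lid, green_lid, brown_lid above 0.0075 m and value of joint blue_lid below 0.004 m and distance of each of white_tub, green_tub, brown_tub, blue_tub, test_bowl, test_cup, brush_tin, tea_bowl from where it was at the start of the episode below 0.03 m and angle between each of white_tub, green_tub, brown_tub, blue_tub's own z axis and vertical below 0.1 rad and linear speed of each of white_tub, green_tub, brown_tub, blue_tub below 0.02 m/s); the robot touches nothing.
It fails at once if the green lid pressed before the white one is down, or the brown before the green ((value of joint green_lid above 0.004 m and value of joint white_lid below 0.0075 m) or (value of joint brown_lid above 0.004 m and value of joint green_lid below 0.0075 m)).
It fails at once if the blue lid pressed (value of joint blue_lid above 0.004 m).
It fails at once if a tub pressed with more than 25 N (contact force between any of the arm, the fingers and white_tub above 25 N or contact force between any of the arm, the fingers and green_tub above 25 N or contact force between any of the arm, the fingers and brown_tub above 25 N or contact force between any of the arm, the fingers and blue_tub above 25 N).
It fails at once if a tub lifted 12 mm off the board, tipped over 0.25 rad or shoved over 30 mm (height (world z) of any of white_tub, green_tub, brown_tub, blue_tub above 0.032 m or angle between any of white_tub, green_tub, brown_tub, blue_tub's own z axis and vertical above 0.25 rad or distance of any of white_tub, green_tub, brown_tub, blue_tub from where it was at the start of the episode above 0.03 m).
It fails at once if a bystander moved over 30 mm (distance of any of test_bowl, test_cup, brush_tin, tea_bowl from where it was at the start of the episode above 0.03 m).
It also fails if it takes over 64 s, if anything falls off the work surface, if the arm or the gripper's body presses on something with over 40 N, if the wrist force passes 120 N, or if a joint passes its speed limit or range.

## Working session

There is one attempt and no reset: what is moved stays moved. The work goes in short steps, Python scripts to look and compute and a tool call to move; the robot and the scene stay as the last step left them, time stands still between calls to the robot, and variables do not carry over. Pictures are saved under pics/ and viewed, about 8 in all and at most 12, crops included, and the job is handed in when it is done.

Besides the shell and the picture viewer there is one more tool, called after "Request:" in YAML: its name, and indented under it one key for each argument. drive_tool: Moves the arm, as the interface text tells. Shifts and turns lie within -1 to 1; 1 stands for 0.2 m of shift or pi rad of turn. Its arguments: {"type":"object","properties":{"deltas":{"type":"array"},"grip_force":{"type":"number"}},"required":["deltas"]}

```bash
mkdir -p pics
cat > h.py <<'E'
import numpy as np, cv2
from cell import robot, imaging, ticket
def grab(n):
    c=imaging.get_calibration(n); im,d=imaging.get_image(n)
    return im,d,c
def cloud(d,c):
    K=c["intrinsics"];R=cv2.Rodrigues(np.array(c["rvec"],float))[0];t=np.array(c["tvec"],float).ravel()
    v,u=np.indices(d.shape)
    P=np.stack([(u-K[0][2])/K[0][0]*d,(v-K[1][2])/K[1][1]*d,d],-1)
    return (P-t)@R
E
python3 - <<'E'
from h import *
for n in("scene","side"):
    im,d,c=grab(n); cv2.imwrite(f"pics/{n}0.png",im[...,::-1]); np.savez(f"{n}0.npz",im=im,d=d,p=cloud(d,c))
    print(n,c)
print(robot.state())
E
```

```text
scene {'intrinsics': array([[447.29118352,   0.        , 280.69151925],
       [  0.        , 447.29118352, 214.74368637],
       [  0.        ,   0.        ,   1.        ]]), 'rvec': array([ 0.86300184,  2.39875166, -1.20308284]), 'tvec': array([ 0.40897644, -0.14214626,  1.59825278])}
side {'intrinsics': array([[537.05289174,   0.        , 283.81830491],
       [  0.        , 537.05289174, 205.79306026],
       [  0.        ,   0.        ,   1.        ]]), 'rvec': array([ 0.19297834, -2.71116896,  1.47224335]), 'tvec': array([0.56939554, 0.10399116, 1.38689617])}
{'t': 0.1, 'joints': array([-5.99375816e-06,  1.26334370e-01, -4.04958225e-02,  1.40543391e+00,
        8.21205369e-06,  1.57080802e+00]), 'joint_velocities': array([-0.00062599, -0.00125361,  0.00209586, -0.0004512 ,  0.00207362,
       -0.00071116]), 'joint_torque': array([-1.61755201e-03, -4.36907172e+01,  3.53606522e+01,  1.36335523e-02,
       -5.14612566e-05,  1.73892335e-06]), 'position': array([ 5.24633903e-01, -7.83563301e-07,  2.38603769e-01]), 'tcp_rot': array([ 7.07112845e-01,  7.07100336e-01, -5.16033437e-04, -5.21837278e-04]), 'wrist_force': array([-0.08040822,  1.01146442,  0.5903205 ]), 'moment': array([-0.00231979,  0.0391685 ,  0.04745616]), 'width': 0.9995253837506615}
```

View pics/scene0.png

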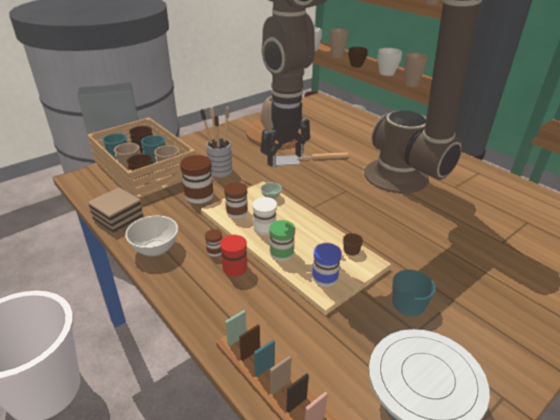

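View pics/side0.png

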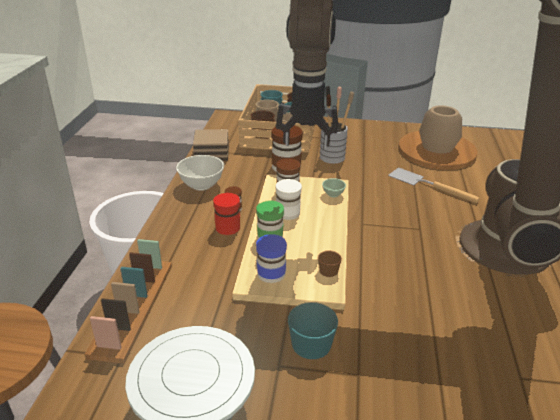

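The scene picture shows four tubs on the board: mid-size brown (236,198), white (265,214), green (282,238) and blue (326,263). The look-alikes stand off the board: big brown (197,178), small brown (214,243) and red (234,255). The side view agrees, with white at (289,190), green (270,214), blue (271,250) and brown, partly hidden, at (288,168). Next I'll get the lid tops from both views' depth.

Run:
```python
from h import *
for n in("scene","side"):
    z=np.load(n+"0.npz");p=z["p"];d=z["d"];im=z["im"]
    m=((d>0)&(p[...,2]>.098)&(p[...,2]<.118)&(p[...,0]>.3)&(p[...,0]<.85)&(abs(p[...,1])<.45)).astype(np.uint8)
    k,l,s,_=cv2.connectedComponentsWithStats(m,connectivity=4)
    print(n)
    for i in range(1,k):
        if s[i,4]<40: continue
        q=p[l==i]; h=np.median(q[:,2]); q2=q[abs(q[:,2]-np.percentile(q[:,2],60))<.004]
        (c,r)=cv2.minEnclosingCircle(q2[:,:2].astype(np.float32))
        print(s[i,:2]+s[i,2:4]//2,s[i,4],"bbox mid",np.round((q2.min(0)+q2.max(0))/2,4),"size",np.round(np.ptp(q2,0),3),"circ",np.round(c,4),round(r,4),"z",round(float(np.median(q2[:,2])),4),np.median(im[l==i],0))
```

```text
scene
[218 145] 262 bbox mid [ 0.4727 -0.4103  0.1099] size [0.085 0.076 0.008] circ [ 0.4729 -0.4158] 0.045 z 0.1098 [106.5  94.   80. ]
[196 171] 136 bbox mid [ 0.6166 -0.3055  0.111 ] size [0.094 0.059 0.008] circ [ 0.6163 -0.3154] 0.048 z 0.1105 [80.  52.5 39. ]
[235 189] 281 bbox mid [ 0.5864 -0.15    0.1081] size [0.069 0.069 0.008] circ [ 0.5865 -0.1495] 0.0356 z 0.1079 [114.  70.  49.]
[264 205] 335 bbox mid [ 0.5711 -0.0318  0.108 ] size [0.071 0.073 0.007] circ [ 0.5702 -0.0325] 0.0372 z 0.108 [238. 233. 226.]
[282 229] 406 bbox mid [0.602  0.0826 0.1093] size [0.072 0.07  0.008] circ [0.6025 0.0834] 0.0369 z 0.1091 [ 95. 166. 100.]
[327 253] 490 bbox mid [0.5768 0.2249 0.1093] size [0.07  0.069 0.008] circ [0.5782 0.2236] 0.0368 z 0.1093 [ 70.  74. 128.]
side
[338 129] 119 bbox mid [ 0.451  -0.407   0.1114] size [0.039 0.082 0.008] circ [ 0.4614 -0.407 ] 0.0416 z 0.112 [109. 102.  96.]
[278 139] 57 bbox mid [ 0.636  -0.2956  0.1114] size [0.045 0.038 0.008] circ [ 0.636 -0.297] 0.0289 z 0.111 [81. 54. 39.]
[295 141] 62 bbox mid [ 0.5827 -0.3006  0.1116] size [0.034 0.038 0.007] circ [ 0.5823 -0.3006] 0.0252 z 0.1109 [79.  52.  34.5]
[288 166] 299 bbox mid [ 0.5858 -0.152   0.1096] size [0.066 0.074 0.007] circ [ 0.586  -0.1512] 0.038 z 0.1097 [117.  70.  43.]
[288 187] 363 bbox mid [ 0.5703 -0.0342  0.1098] size [0.067 0.073 0.008] circ [ 0.5696 -0.0343] 0.0368 z 0.1099 [247. 244. 233.]
[270 210] 441 bbox mid [0.6009 0.0812 0.1106] size [0.067 0.069 0.007] circ [0.6015 0.08  ] 0.0363 z 0.1107 [ 90. 170.  93.]
[271 245] 567 bbox mid [0.5756 0.223  0.1108] size [0.067 0.072 0.008] circ [0.5741 0.2246] 0.0379 z 0.1108 [ 75.  78. 131.]
```

Both views agree to about 2 mm, the 69–72 mm discs fit, and the tops are at about 0.109 as expected (0.11). I'll close the fingers and go above white, with the fingertips about 25 mm clear.

Request:
drive_tool:
  deltas: [0.08,-0.055,-0.13,0,0,0,0,0.16,-0.11,-0.26,0,0,0,0,0.23,-0.165,-0.38,0,0,0,0,0.23,-0.165,-0.48,0,0,0,0,0.23,-0.165,-0.48,0,0,0,0]
  grip_force: 20

```text
t: 0.72
position: [0.5693, -0.0331, 0.1405]
tcp_rot: [0.707, 0.707, -0.002, -0.002]
wrist_force: [-1.0, -0.1, -0.7]
width: 0.003
```

Request:
drive_tool:
  deltas: [0,0,0,0,0,0,0,0,0,0,0,0,0,0,0,0,0,0,0,0,0,0,0,0,0,0,0,0,0,0,0,0,0,0,0]

```text
t: 1.35
position: [0.5694, -0.033, 0.1407]
tcp_rot: [0.707, 0.707, -0.002, -0.002]
wrist_force: [0.4, -0.6, 0.4]
width: 0.001
```

Run:
```python
from h import *
print(robot.state())
im,d,c=grab("wrist"); cv2.imwrite("pics/w1.png",im[...,::-1])
im,d,c=grab("side"); cv2.imwrite("pics/s1.png",cv2.resize(im[110:290,200:380,::-1],None,fx=3,fy=3))
```

```text
{'t': 1.35, 'joints': array([-5.79104041e-02,  2.32141164e-01, -1.27495372e-01,  1.21657461e+00,
       -5.75970523e-05,  1.51305143e+00]), 'joint_velocities': array([-0.00165661,  0.00233203, -0.00180535,  0.00015577,  0.00089873,
        0.00013855]), 'joint_torque': array([ 1.05534220e-02, -4.98668182e+01,  3.46988797e+01,  5.72901091e-02,
        9.11756592e-05,  1.52520113e-05]), 'position': array([ 0.56941938, -0.03302881,  0.140701  ]), 'tcp_rot': array([ 0.70716265,  0.70704573, -0.00182209, -0.00200272]), 'wrist_force': array([ 0.42985093, -0.56135666,  0.43276725]), 'moment': array([0.01719287, 0.03667883, 0.03701112]), 'width': 0.0011527358853984603}
```

View pics/s1.png

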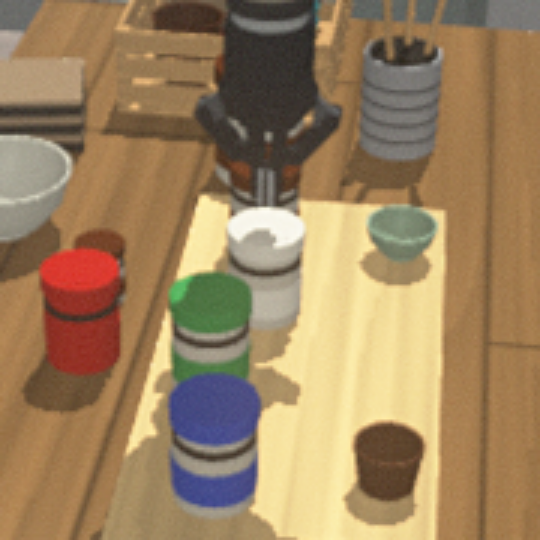

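The closed fingertips hang centred above the white lid (crop 265,200), with their shadow on it. Descending in stages.

Request:
drive_tool:
  deltas: [0.005,0,-0.03,0,0,0,0,0.005,0,-0.06,0,0,0,0,0.005,0,-0.08,0,0,0,0,0.005,0,-0.09,0,0,0,0,0.005,0,-0.09,0,0,0,0]

```text
t: 2.08
position: [0.5702, -0.033, 0.1224]
tcp_rot: [0.707, 0.707, -0.002, -0.002]
wrist_force: [0.6, -0.3, -0.5]
width: -0.002
```

Request:
drive_tool:
  deltas: [0,0,-0.01,0,0,0,0,0,0,-0.02,0,0,0,0,0,0,-0.03,0,0,0,0,0,0,-0.04,0,0,0,0,0,0,-0.04,0,0,0,0]

```text
t: 2.7
position: [0.5704, -0.033, 0.1148]
tcp_rot: [0.707, 0.707, -0.002, -0.002]
wrist_force: [-2.2, -0.3, 5.3]
width: -0.001
```

Contact at about 5 N, so the lid is sliding. Continuing.

Request:
drive_tool:
  deltas: [0,0,-0.01,0,0,0,0,0,0,-0.02,0,0,0,0,0,0,-0.03,0,0,0,0,0,0,-0.035,0,0,0,0,0,0,-0.035,0,0,0,0]

```text
t: 3.32
position: [0.5703, -0.033, 0.1079]
tcp_rot: [0.707, 0.707, -0.002, -0.002]
wrist_force: [-0.8, 0.3, 4.8]
width: -0.0
```

Request:
drive_tool:
  deltas: [0,0,-0.005,0,0,0,0,0,0,-0.01,0,0,0,0,0,0,-0.01,0,0,0,0,0,0,-0.01,0,0,0,0,0,0,-0.01,0,0,0,0]

```text
t: 3.95
position: [0.5704, -0.033, 0.1066]
tcp_rot: [0.707, 0.707, -0.002, -0.002]
wrist_force: [-3.0, 0.2, 8.7]
width: -0.003
```

Request:
drive_tool:
  deltas: [0,0,-0.005,0,0,0,0,0,0,-0.005,0,0,0,0,0,0,-0.005,0,0,0,0,0,0,-0.005,0,0,0,0,0,0,-0.005,0,0,0,0]

```text
t: 4.58
position: [0.5704, -0.0331, 0.1064]
tcp_rot: [0.707, 0.707, -0.001, -0.002]
wrist_force: [-2.4, 0.7, 8.4]
width: -0.001
```

The force has risen to about 8.5 N, so the lid is seated. Lifting, then across to green.

Request:
drive_tool:
  deltas: [0,0,0.1,0,0,0,0,0,0,0.2,0,0,0,0,0.05,0.2,0.2,0,0,0,0,0.155,0.4,0.2,0,0,0,0,0.155,0.575,0.2,0,0,0,0]

```text
t: 5.2
position: [0.6024, 0.0832, 0.1454]
tcp_rot: [0.707, 0.707, -0.001, -0.002]
wrist_force: [0.1, -0.5, -0.5]
width: 0.001
```

Request:
drive_tool:
  deltas: [0,0,0,0,0,0,0,0,0,0,0,0,0,0,0,0,0,0,0,0,0,0,0,0,0,0,0,0,0,0,0,0,0,0,0]

```text
t: 5.82
position: [0.6024, 0.0826, 0.1456]
tcp_rot: [0.708, 0.707, -0.001, -0.002]
wrist_force: [-0.3, -0.5, 0.7]
width: -0.002
```

```bash
cat > chk.py <<'E'
from h import *
import sys
print(robot.state()["position"])
S={"white":(.5705,-.033),"green":(.602,.082),"brown":(.586,-.151),"blue":(.576,.224)}
for n in("scene","side"):
    im,d,c=grab(n);p=cloud(d,c)
    cv2.imwrite(f"pics/{n}_{sys.argv[1]}.png",im[...,::-1]); z0=np.load(n+"0.npz")["p"]
    for k,(x,y) in S.items():
        f=lambda p:p[(np.hypot(p[...,0]-x,p[...,1]-y)<.027)&(p[...,2]>.09)&(p[...,2]<.118)]
        q=p[(np.hypot(p[...,0]-x,p[...,1]-y)<.05)&(p[...,2]>.092)&(p[...,2]<.118)]
        print(n,k,"z before %.4f now %.4f"%(np.median(f(z0)[:,2]),np.median(f(p)[:,2])),"mid",np.round((q.min(0)+q.max(0))[:2]/2,4))
E
python3 chk.py a
```

```text
[0.60240157 0.08261481 0.145571  ]
scene white z before 0.1083 now 0.1001 mid [ 0.5807 -0.0306]
scene green z before 0.1096 now 0.1094 mid [0.6012 0.0823]
scene brown z before 0.1082 now 0.1084 mid [ 0.5874 -0.1496]
scene blue z before 0.1096 now 0.1095 mid [0.5765 0.2244]
side white z before 0.1100 now 0.1017 mid [ 0.5697 -0.0324]
side green z before 0.1110 now 0.1112 mid [0.6011 0.0807]
side brown z before 0.1100 now 0.1101 mid [ 0.5793 -0.1514]
side blue z before 0.1111 now 0.1112 mid [0.5754 0.2238]
```

White went down about 8.3 mm (it started about 1–2 mm down), which agrees with the force showing it seated. The others are unchanged. Now green.

Request:
drive_tool:
  deltas: [0,0,-0.04,0,0,0,0,0,0,-0.08,0,0,0,0,0,0,-0.11,0,0,0,0,0,0,-0.12,0,0,0,0,0,0,-0.12,0,0,0,0]

```text
t: 6.55
position: [0.6024, 0.0829, 0.1214]
tcp_rot: [0.707, 0.707, -0.002, -0.002]
wrist_force: [0.5, 0.9, 0.4]
width: 0.003
```

Request:
drive_tool:
  deltas: [0,0,-0.01,0,0,0,0,0,0,-0.02,0,0,0,0,0,0,-0.03,0,0,0,0,0,0,-0.04,0,0,0,0,0,0,-0.04,0,0,0,0]

```text
t: 7.18
position: [0.6025, 0.083, 0.1139]
tcp_rot: [0.707, 0.707, -0.001, -0.001]
wrist_force: [-0.8, 0.6, 5.3]
width: 0.002
```

Request:
drive_tool:
  deltas: [0,0,-0.01,0,0,0,0,0,0,-0.02,0,0,0,0,0,0,-0.03,0,0,0,0,0,0,-0.035,0,0,0,0,0,0,-0.035,0,0,0,0]

```text
t: 7.8
position: [0.6026, 0.083, 0.1074]
tcp_rot: [0.707, 0.707, -0.001, -0.001]
wrist_force: [-2.1, -0.3, 6.4]
width: 0.003
```

Request:
drive_tool:
  deltas: [0,0,-0.005,0,0,0,0,0,0,-0.008,0,0,0,0,0,0,-0.008,0,0,0,0,0,0,-0.008,0,0,0,0,0,0,-0.008,0,0,0,0]

```text
t: 8.43
position: [0.6026, 0.083, 0.1067]
tcp_rot: [0.707, 0.707, -0.001, -0.001]
wrist_force: [-2.9, -0.1, 7.7]
width: 0.001
```

Request:
drive_tool:
  deltas: [0,0,0.1,0,0,0,0,0,0,0.2,0,0,0,0,-0.03,-0.25,0.23,0,0,0,0,-0.06,-0.5,0.23,0,0,0,0,-0.06,-0.75,0.23,0,0,0,0]

```text
t: 9.05
position: [0.5901, -0.0683, 0.1524]
tcp_rot: [0.707, 0.707, -0.001, -0.001]
wrist_force: [-0.3, 0.0, -0.1]
width: 0.001
```

Request:
drive_tool:
  deltas: [0,0,0,0,0,0,0,0,0,0,0,0,0,0,0,0,0,0,0,0,0,0,0,0,0,0,0,0,0,0,0,0,0,0,0]

```text
t: 9.68
position: [0.5902, -0.0675, 0.1524]
tcp_rot: [0.707, 0.707, -0.001, -0.001]
wrist_force: [-0.6, 0.7, -0.5]
width: -0.001
```

```bash
python3 chk.py b
```

```text
[ 0.59020122 -0.06746532  0.15244234]
scene white z before 0.1083 now 0.1001 mid [ 0.5702 -0.0321]
scene green z before 0.1096 now 0.1000 mid [0.6014 0.0824]
scene brown z before 0.1082 now 0.1084 mid [ 0.5867 -0.1485]
scene blue z before 0.1096 now 0.1096 mid [0.577  0.2246]
side white z before 0.1100 now 0.1018 mid [ 0.57   -0.0324]
side green z before 0.1110 now 0.1016 mid [0.6011 0.0813]
side brown z before 0.1100 now 0.1098 mid [ 0.5853 -0.1487]
side blue z before 0.1111 now 0.1111 mid [0.5753 0.225 ]
```

Green is at the same final height as white, so both are seated. Now brown.

Request:
drive_tool:
  deltas: [-0.01,-0.2,0,0,0,0,0,-0.02,-0.41,0,0,0,0,0,-0.02,-0.41,-0.06,0,0,0,0,-0.02,-0.41,-0.12,0,0,0,0,-0.02,-0.41,-0.15,0,0,0,0]

```text
t: 10.4
position: [0.5857, -0.1487, 0.1211]
tcp_rot: [0.706, 0.708, -0.001, -0.002]
wrist_force: [-0.1, 0.8, 0.7]
width: 0.002
```

Request:
drive_tool:
  deltas: [0,0,-0.01,0,0,0,0,0,0,-0.02,0,0,0,0,0,0,-0.03,0,0,0,0,0,0,-0.04,0,0,0,0,0,0,-0.04,0,0,0,0]

```text
t: 11.02
position: [0.5859, -0.1484, 0.1137]
tcp_rot: [0.706, 0.708, -0.001, -0.002]
wrist_force: [-1.7, 1.9, 4.2]
width: 0.003
```

Request:
drive_tool:
  deltas: [0,0,-0.01,0,0,0,0,0,0,-0.02,0,0,0,0,0,0,-0.03,0,0,0,0,0,0,-0.035,0,0,0,0,0,0,-0.035,0,0,0,0]

```text
t: 11.65
position: [0.586, -0.1483, 0.1073]
tcp_rot: [0.706, 0.708, -0.0, -0.002]
wrist_force: [-1.4, 1.9, 6.0]
width: 0.002
```

Request:
drive_tool:
  deltas: [0,0,-0.005,0,0,0,0,0,0,-0.008,0,0,0,0,0,0,-0.008,0,0,0,0,0,0,-0.008,0,0,0,0,0,0,-0.008,0,0,0,0]

```text
t: 12.28
position: [0.586, -0.1483, 0.1067]
tcp_rot: [0.706, 0.708, -0.0, -0.001]
wrist_force: [-2.4, 1.2, 7.6]
width: 0.002
```

Request:
drive_tool:
  deltas: [0,0,0.1,0,0,0,0,0,0,0.25,0,0,0,0,0,0,0.5,0,0,0,0,-0.1,0.1,0.7,0,0,0,0,-0.3,0.3,0.7,0,0,0,0]

```text
t: 12.9
position: [0.5279, -0.0891, 0.2494]
tcp_rot: [0.707, 0.707, 0.001, 0.001]
wrist_force: [0.4, 1.0, 0.3]
width: 0.001
```

Request:
drive_tool:
  deltas: [0,0,0,0,0,0,0,0,0,0,0,0,0,0,0,0,0,0,0,0,0,0,0,0,0,0,0,0,0,0,0,0,0,0,0]

```text
t: 13.52
position: [0.5282, -0.0895, 0.249]
tcp_rot: [0.707, 0.707, 0.001, 0.001]
wrist_force: [0.0, -0.9, -0.8]
width: -0.003
```

```bash
python3 chk.py c
```

```text
[ 0.52817416 -0.08945087  0.24898862]
scene white z before 0.1083 now 0.0999 mid [ 0.5716 -0.0319]
scene green z before 0.1096 now 0.1001 mid [0.6026 0.0836]
scene brown z before 0.1082 now 0.1001 mid [ 0.5865 -0.1492]
scene blue z before 0.1096 now 0.1095 mid [0.5775 0.2235]
side white z before 0.1100 now 0.1017 mid [ 0.5698 -0.0323]
side green z before 0.1110 now 0.1018 mid [0.6012 0.0805]
side brown z before 0.1100 now 0.1017 mid [ 0.586  -0.1494]
side blue z before 0.1111 now 0.1111 mid [0.5754 0.2241]
```

View pics/scene_c.png

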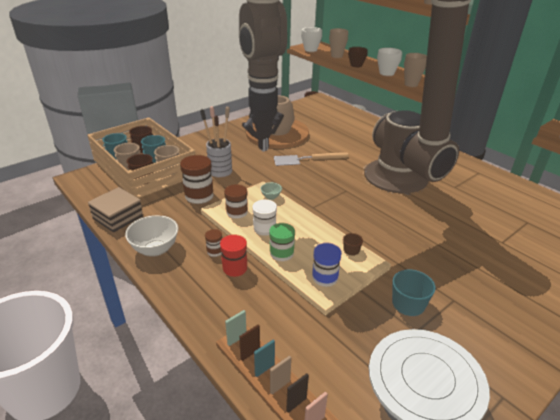

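The white (265,214), green (282,241) and brown (236,200) lids are all at the same seated height, blue (326,263) is still up, everything is standing where it was, and the arm is clear. Handing in.

```bash
python3 -c "
from h import *
print(ticket.finish_job())"
```

```text
the job is handed in; nothing more can be done
None
```

I pressed the white, green and brown lids down in that order with the closed fingertips, then lifted the arm clear and handed the job in at about 13.6 s. No verdict is reported.

- **Pressing force:** The readings, taken at the end of each call, were about 5 N while a lid slid. At the bottom they were 7.6 to 8.7 N, which shows each lid was on its seat.
- **Lid heights:** In the last depth check all three lids were at the same height, about 0.100 m in the scene view and 0.102 m in the side view. The two views differ by a steady 1 to 2 mm, which fits the calibration error. White dropped about 8.3 mm, green 9.4 mm and brown 8.2 mm; white and brown had started about 1–2 mm down.
- **Blue lid and the rest:** The blue lid has not moved, and the tub positions agree with the start to 1–2 mm. The test pots, teal cup and brush tin look unmoved in the last picture; I did not measure them. No check failed.

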